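Brush out the clamped beaker and hold the clamp open

TASK

Take the brush out of its stand and run it down to the bottom of the steel beaker held in the spring clamp, up at least half-way and down to the bottom again, then stand the brush back in its stand and let go of it. Then take the clamp's upright black handle, pull the spring slide out until its pointer lines up with the mark clip on the rail, and finish while still holding it there, with the beaker left standing in the holder ready for a colleague to lift out. Do not shift the mark clip, knock the beaker or disturb the other things on the bench.

Things in the scene. Friction and masses are not known exactly. Their poses are not given: they have to be found in the camera images.
- brush_grip (a point): grip point of the upright beaker brush, on its axis 148 mm above its foot (all sizes here are in mm). Brush 185 long: round white bristle head 41 across (solid core 36) over the lowest 72, thin steel neck, then a round wooden handle 16 across from 98 to 185 above the foot. Mass about 70 g. Its z axis runs up the brush. It starts standing in the stand, foot on the stand's floor.
- brush_foot (a point): centre of the brush's lower end (underside of the bristle head), 148 below the grip point along the axis
- stand: fixed grey plastic brush stand, a round tube on a 90 disc; origin at the centre of its underside on the bench. Bore 46 across, flaring to 64 at the mouth; mouth 72 above the bench, bore floor 12 above the bench
- beaker: the open steel beaker standing in the clamp holder, loose, upright; origin at the centre of its underside, which stands 15 above the bench. Outside 62 across, inside 56 across, 90 high, floor 5 thick
- holder: fixed clamp holder, a grey plate 235 x 96 x 15 with a fixed aluminium V-jaw (top 62 above the bench) on the +x side of the beaker and two rails (tops 34 above the bench) on the -x side; origin on the bench under the beaker's axis, z up; the spring slide pulls out along its own -x, which faces roughly towards the robot
- clamp_handle (a point): grip point of the black upright handle of the spring slide, on its middle, 62 above the bench; with the slide home it is 125 from the holder's origin along the holder's -x. The handle is a plate 16 thick (holder x), 32 wide (holder y), top 89 above the bench, bottom 29; the rails beside it are 34 high; the V-jaw that moves with it begins 75 behind it (towards the beaker) and is 60 high
- clamp (a joint): how far the spring slide is pulled out, m: 0 = home, jaw against the beaker; up to 0.045. The handle, jaw and pointer move together. A spring always pulls it home: about 3.6 N at 0, 11.7 N at 0.045 (180 N/m)
- pointer (a point): tip of the slide's pointer: a thin black bar 3 wide reaching out over the rail on the holder's +y side; this point is 40 above the bench, holder y +44; with the slide home it is 62 from the holder's origin along -x (63 behind the handle's middle)
- mark (a point): the mark: a dark steel clip on the outer side of the holder's +y rail with an upright fin 3 wide along the rail, 9 deep, top 50 above the bench, set somewhere 16 to 34 farther out (holder -x) than the pointer's home place; this point is on the fin's inner edge at the same height and holder y as the pointer tip, so the two points coincide when the slide is at the mark. The clip can be pushed along the rail: leave it
- pen_pot: bystander, leave alone: black plastic pot of pens, 72 across, 95 high, pens up to 165. Origin at the centre of its underside
- stapler: bystander, leave alone: desk stapler, 140 x 38 x 52. Origin at the centre of its underside
- tape: bystander, leave alone: black tape dispenser, 150 x 60 x 95. Origin at the centre of its underside
- jar_a: bystander, leave alone: capped sample jar, 52 across, 62 high. Origin at the centre of its underside
- jar_b: bystander, leave alone: capped sample jar like the other. Origin at the centre of its underside
- spare_beaker: bystander, leave alone: another steel beaker, same as the clamped one, standing on the bench outside the clamp. Origin at the centre of its underside
Things that resemble listed ones, but are neither listed nor needed, are in the scene too. Of the things that look like the part that bears brush_grip, the smaller one is meant. Leave any red look-alike of the beaker alone.

How it is judged:
By the outcome, as a careful person would: the job done as asked, in the order asked, and still so for the second after the job is handed in, while the arm keeps its last pose, push and grip.
It also fails if it takes over 58 s, if anything falls off the work surface, if the arm or the gripper's body presses on something with over 40 N, if the wrist force passes 120 N, or if a joint passes its speed limit or range.

ROBOT

A 6-joint arm with a two-finger parallel gripper is mounted at the origin on the work surface. World frame = base frame: x ahead of the robot, y to its left, z up, the work surface at z = 0. Lengths are in m, angles in rad, forces in N, time in s.
With the tool pointing down it reaches from about 0.4 to 0.925 m from the base axis. Payload 12.5 kg.
Tool frame: the origin (TCP) lies on the centre line of the jaws, within the pads' length; the fingertips stand 17 mm ahead of it and the grasp point (between the pads) lies 2 mm behind it; z points along the fingers, y is the direction in which the jaws open and shut (so a half turn about z gives the same grasp; the last joint's range is limited). The gripper opens to 95 mm and grips with 3 to 60 N. Pads are 20 mm wide; open, the fingers measure 119 mm over their backs; the gripper's body (75 mm by 180 mm) begins 59 mm behind the grasp point.
Start: joints at [-1.378, 0.491, 1.559, -0, 1.092, -0.106], TCP at [0.184, -0.597, 0.232] pointing down, gripper open.
Joint ranges: [-3.1, 3.1], [-0.84, 2.19], [0.05, 2.79], [-1.13, 4.28], [0.06, 2.93], [-2.69, 2.69]. Speed limits (rad/s): [2.22, 2.22, 2.79, 3.14, 3.14, 3.14].

INTERFACE

Orientations are given as a rotation vector (axis times angle).
In Python, from station import env, optics gives the robot as it stands. Calls block until the motion is done:
- env.goto(position, orientation): joint-space move of the TCP to a pose.
- env.move_straight(position, orientation=None, rate=0.15, guard=None): straight line of the TCP; orientation=None keeps the orientation; rate is the mean speed in m/s. With guard (N) it stops when the force on the tool has changed by that much, and returns True; else False.
- env.goto_joints(angles): joint-space move.
- env.grip(opening, squeeze=None): finger opening in m; squeeze is the grip in N (None keeps the last); returns when the fingers have stopped.
- env.dwell(seconds).
- env.solve_ik(position, orientation): joint angles nearest the present ones, or None.
- optics.camera(name): name is "side" or "top"; returns a dict with "img" (384x512x3 uint8, red, green, blue), "fov_y" (degrees; the focal length in pixels is half the picture's height over the tangent of half this angle, whatever the lens; pixels are square), "cx", "cy" (the principal point, pixels), "R" (3x3) and "t" (3): a world point X has camera coordinates R X + t. Camera axes: x right, y down, z forward; pixel columns grow to the right and rows downward; lengths in m; the calibration is good to about 2 mm. A picture is of the moment at which its call begins. There is no depth.
A pose or a line that the arm cannot do raises env.IKError and nothing moves.
- env.job_done(): hands the job in, once; it reports no verdict.
Readings, each from a call of its own:
- env.read_clock(): time.
- env.read_qpos(): joint angles.
- env.read_qd(): joint speeds.
- env.read_tau(): joint torques, N m.
- env.read_eef_pos(): TCP position.
- env.read_tool_rot(): TCP orientation.
- env.read_wrist_force(): force on the tool from outside, world axes, zero at the start.
- env.read_moment(): the same for the moment, N m.
- env.read_opening(): finger opening in m.
Only numpy, scipy, OpenCV 4.12 (cv2) and the standard library are available. Lean on these libraries where they do the work, as an engineer would, in place of code of your own. Each camera call takes 0.05 s, during which the arm holds its last target. There are 200 camera calls.

## Working session

There is one attempt and no reset: what is moved stays moved. The work goes in short steps, each a Python script; the robot and the scene stay as the last script left them, time stands still between calls to the robot, and variables do not carry over. Pictures are saved under pics/ and viewed, on a budget of 10 in all, crops included, one or two more only if the job needs it, and the job is handed in when it is done.

```bash
mkdir -p pics; cat > h.py <<'E'
import numpy as np, cv2
from station import env, optics
def snap(n, f):
    c=optics.camera(n); np.savez(f'pics/{f}.npz',**c)
    cv2.imwrite(f'pics/{f}.png',c['img'][:,:,::-1]); return c
def K(c):
    h=c['img'].shape[0]; f=h/2/np.tan(np.radians(float(c['fov_y']))/2); return f
def proj(c,X):
    p=np.asarray(X)@c['R'].T+c['t']; return K(c)*p[...,:2]/p[...,2:]+[c['cx'],c['cy']]
def ray(c,u,v):
    d=c['R'].T@np.array([(u-c['cx'])/K(c),(v-c['cy'])/K(c),1]); return -c['R'].T@c['t'],d
def at_z(c,u,v,z):
    o,d=ray(c,u,v); return o+d*(z-o[2])/d[2]
def crop(c,x0,y0,x1,y1,s,f):
    cv2.imwrite(f'pics/{f}.png',cv2.resize(c['img'][y0:y1,x0:x1,::-1],None,fx=s,fy=s,interpolation=cv2.INTER_CUBIC))
E
python3 - <<'E'
from h import *
a=snap('top','t0');b=snap('side','s0')
for c in(a,b): print(c['fov_y'],c['cx'],c['cy'],(-c['R'].T@c['t']).round(3),c['R'].round(3).tolist())
print(env.read_clock(),env.read_tool_rot())
E
```

```text
56.169417463207076 255.35819118908825 194.08091626377242 [0.501 0.01  1.209] [[-0.027, -1.0, -0.009], [-0.998, 0.028, -0.049], [0.049, 0.007, -0.999]]
51.12776187182865 255.60664190510911 188.59224967736694 [0.474 0.779 0.966] [[-0.992, -0.128, 0.017], [-0.106, 0.738, -0.666], [0.073, -0.662, -0.746]]
0.1 [-3.10562999e+00 -4.67464361e-01  7.52589879e-05]
```

View pics/t0.png

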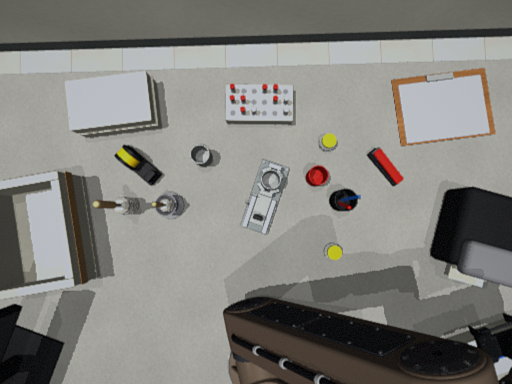

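View pics/s0.png

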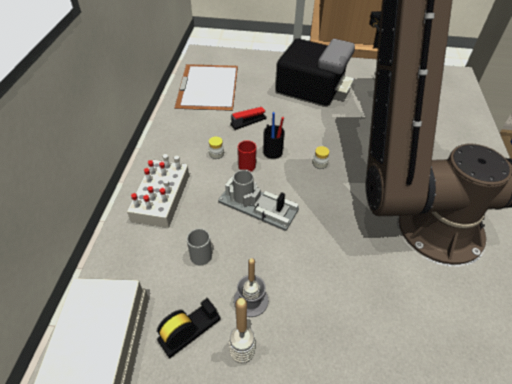

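The top view shows the clamp holder at about (266,195), the clamped beaker at (271,180) and the spare beaker at (202,155).

Possible look-alikes:
- **Brush:** A has its handle top at top (155,204), side (251,262), and stands in the grey stand. B has its handle top at top (97,204), side (241,303), is larger and has no stand. I choose A, the smaller one in the stand.
- **Beaker:** the clamped steel one is at (271,180), the red one at (318,176) and the spare at (202,155). I choose the clamped one.

I'll check both choices in close crops.

```bash
python3 - <<'E'
import h,numpy as np,cv2
a=dict(np.load('pics/t0.npz'));b=dict(np.load('pics/s0.npz'))
f=lambda c,x,y,w,hh,s: cv2.resize(c['img'][y:y+hh,x:x+w,::-1],None,fx=s,fy=s,interpolation=cv2.INTER_CUBIC)
cv2.imwrite('pics/c1.png',np.hstack([f(a,225,150,80,100,5),f(b,210,160,100,125,4)][:2]))
cv2.imwrite('pics/c2.png',np.hstack([f(a,85,180,110,60,4),f(b,215,245,80,60,4)][:2]))
E
```

```text
(no output)
```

View pics/c1.png

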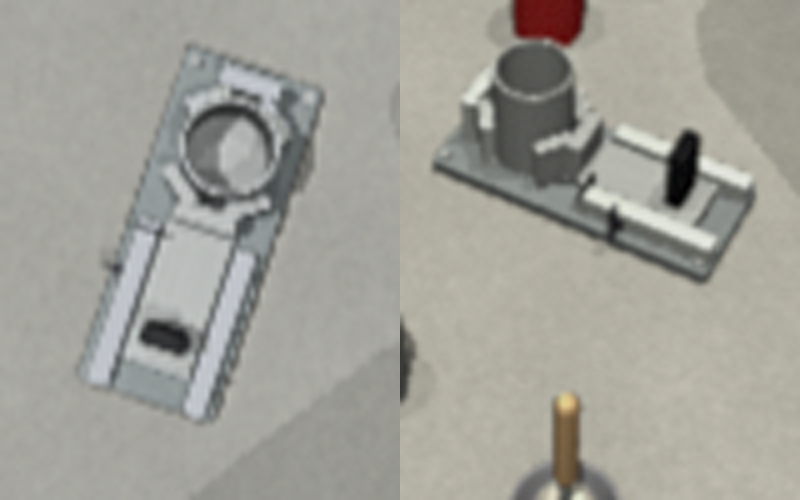

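View pics/c2.png

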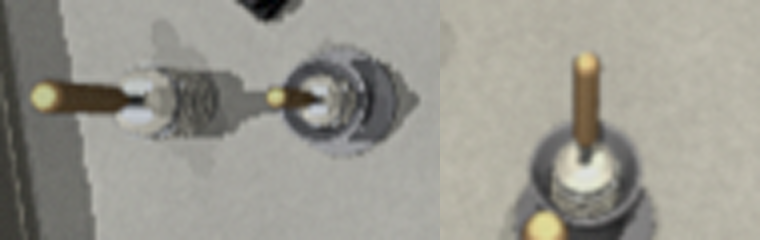

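Crop 1 shows the clamped beaker (rim at top crop (230,150), side crop (535,68)) and the black handle (top crop (165,337), side crop (687,135)). The mark clip is beside the +y rail at top crop (112,266), side crop (613,210). Crop 2 shows brush A as the smaller one, in the stand, with its handle top at crop (275,97) in the top view and (587,62) in the side view. Next I triangulate.

```bash
cat >> h.py <<'E'
def tri(pa,pb,a,b):
    A=[];r=[]
    for c,p in((a,pa),(b,pb)):
        o,d=ray(c,*p); d/=np.linalg.norm(d); P=np.eye(3)-np.outer(d,d); A.append(P); r.append(P@o)
    A=np.vstack(A);r=np.hstack(r); return np.linalg.lstsq(A,r,rcond=None)[0]
E
python3 - <<'E'
from h import *
a=dict(np.load('pics/t0.npz'));b=dict(np.load('pics/s0.npz'))
T1=lambda x,y:((x+.5)/5-.5+225,(y+.5)/5-.5+150); S1=lambda x,y:((x-399.5)/4-.5+210,(y+.5)/4-.5+160)
T2=lambda x,y:((x+.5)/4-.5+85,(y+.5)/4-.5+180); S2=lambda x,y:((x-439.5)/4-.5+215,(y+.5)/4-.5+245)
for n,p,q,z in[('brush top',T2(275,97),S2(587,60),.197),('stand mouth',T2(325,96),S2(585,177),.072),('rim',T1(230,150),S1(535,68),.105),('handle',T1(165,335),S1(686,135),.089),
 ('clip',T1(112,266),S1(613,208),.05)]:
    print(n,tri(p,q,a,b).round(4),at_z(a,*p,z).round(4),at_z(b,*q,z).round(4))
c=[at_z(a,*T1(*p),.015)[:2] for p in[(190,45),(323,93),(212,422),(80,378)]]
c=np.array(c);print(c.round(4));print(np.linalg.norm(c-np.roll(c,-1,0),axis=1))
for i,j in((3,0),(2,1)): print(np.degrees(np.arctan2(*(c[j]-c[i])[::-1])))
E
```

```text
brush top [0.5311 0.3059 0.1952] [0.5309 0.3054 0.197 ] [0.531 0.307 0.197]
stand mouth [0.533  0.3055 0.0588] [0.5344 0.3022 0.072 ] [0.5304 0.3124 0.072 ]
rim [ 0.5993 -0.0302  0.1022] [ 0.5984 -0.0301  0.105 ] [ 0.5995 -0.0275  0.105 ]
handle [0.4846 0.013  0.0946] [0.4858 0.013  0.089 ] [0.4835 0.008  0.089 ]
clip [0.5309 0.0463 0.0432] [0.5305 0.0461 0.05  ] [0.5306 0.0517 0.05  ]
[[ 0.6774 -0.0088]
 [ 0.6427 -0.0964]
 [ 0.4266 -0.0162]
 [ 0.4579  0.0702]]
[0.09424595 0.23054678 0.09195226 0.23330373]
-19.791669681955025
-20.350248806542698
```

```bash
cat >> h.py <<'E'
from scipy.spatial.transform import Rotation as Ro
def down(th):
    z=np.array([0,0,-1.]); y=np.array([np.cos(th),np.sin(th),0]); return Ro.from_matrix(np.c_[np.cross(y,z),y,z]).as_rotvec()
def st(m=''): print(m,round(env.read_clock(),2),env.read_eef_pos().round(4),round(env.read_opening(),4),env.read_wrist_force().round(2))
E
python3 - <<'E'
from h import *
for th in(0,np.pi,np.radians(-20),np.radians(160)): print(th,[None if (q:=env.solve_ik(p,down(th))) is None else np.round(q,2) for p in([.531,.306,.27],[.599,-.029,.27],[.47,.02,.15])])
th=min((0,np.pi),key=lambda t:abs(env.solve_ik([.531,.306,.27],down(t))[5]))
print(th)
env.goto([.531,.306,.26],down(th)); env.grip(.05,25); st()
b=snap('side','s1');t=snap('top','t1')
env.move_straight([.531,.306,.158],rate=.1); st()
env.grip(0.0,25); st('gripped')
E
```

```text
0 [array([ 0.42,  0.44,  1.54, -0.  ,  1.16,  0.42]), array([-0.16,  0.42,  1.57, -0.  ,  1.15, -0.16]), array([-0.1 ,  0.39,  2.02, -0.  ,  0.73, -0.1 ])]
3.141592653589793 [None, None, None]
-0.3490658503988659 [array([ 0.42,  0.44,  1.54, -0.  ,  1.16,  0.76]), array([-0.16,  0.42,  1.57, -0.  ,  1.15,  0.19]), array([-0.1 ,  0.39,  2.02, -0.  ,  0.73,  0.25])]
2.792526803190927 [array([ 0.42,  0.44,  1.54, -0.  ,  1.16, -2.38]), None, None]Traceback (most recent call last):
  File "<stdin>", line 3, in <module>
  File "<stdin>", line 3, in <lambda>
TypeError: 'NoneType' object is not subscriptable
```

```bash
python3 - <<'E'
from h import *
env.goto([.531,.306,.26],down(0)); env.grip(.05,25); st()
env.move_straight([.531,.306,.158],rate=.12); st()
c=snap('side','s1'); x=c['img'][150:340,180:320,::-1]
env.grip(0.0,25); st('gripped')
d=snap('side','s2')['img'][150:340,180:320,::-1]
f=lambda i:cv2.resize(i,None,fx=2.8,fy=2.8,interpolation=cv2.INTER_CUBIC)
cv2.imwrite('pics/c3.png',np.hstack([f(x),f(d)]))
E
```

```text
4.38 [0.531 0.306 0.26 ] 0.0502 [-0.19  0.72  0.03]
 5.38 [0.5313 0.3062 0.1587] 0.0502 [-0.3   0.09  0.62]
gripped 6.09 [0.531  0.306  0.1581] 0.0154 [-0.48 -0.02  1.24]
```

View pics/c3.png

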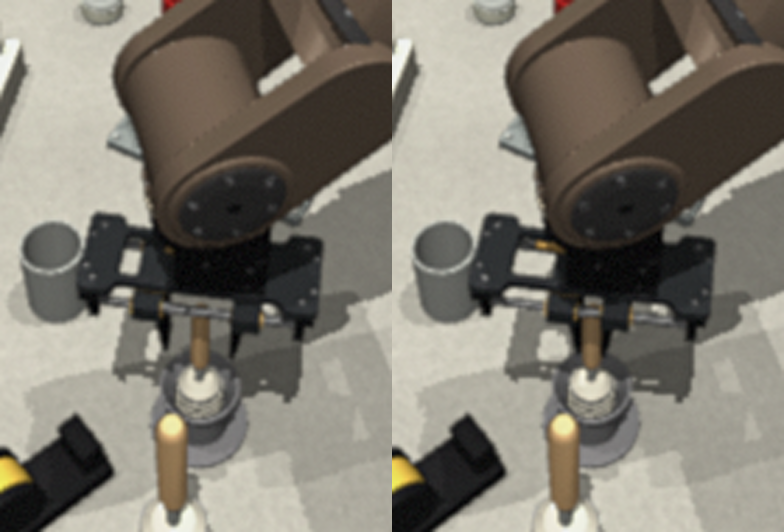

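The view shows the jaws closed around brush A's wooden handle (side crop (592,335)), with the spare brush in front not touched. I'll lift and carry it over the beaker.

```bash
python3 - <<'E'
from h import *
env.move_straight([.531,.306,.285],rate=.2); st()
env.move_straight([.599,-.029,.285],rate=.3); st()
c=snap('side','s3');t=snap('top','t3')
f=lambda c,x,y,w,hh,s: cv2.resize(c['img'][y:y+hh,x:x+w,::-1],None,fx=s,fy=s,interpolation=cv2.INTER_CUBIC)
cv2.imwrite('pics/c4.png',np.hstack([f(c,190,90,120,140,4),f(t,230,140,80,140,4)]))
print(proj(c,[.599,-.029,.139]),proj(c,[.599,-.029,.105]))
E
```

```text
6.92 [0.5306 0.3058 0.2838] 0.0155 [ 0.15 -0.6  -1.  ]
 8.22 [ 0.5987 -0.028   0.2849] 0.0155 [-0.53 -0.16 -0.14]
[243.5667626  168.18403618] [243.63154816 176.28059775]
```

View pics/c4.png

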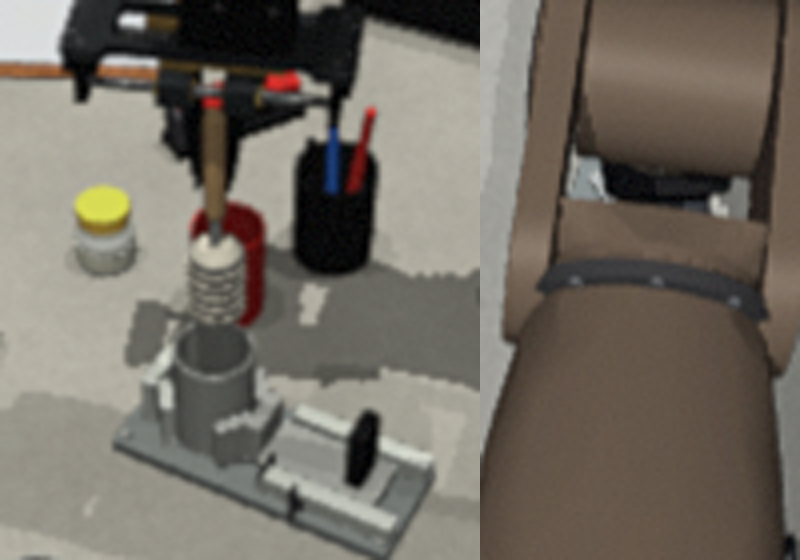

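The side view shows the brush head (crop (216,290)) in line with the beaker mouth (crop centre (215,352)) and clear above the rim. I'll go down in guarded steps.

```bash
python3 - <<'E'
from h import *
p=[.599,-.029]
g=env.move_straight(p+[.185],rate=.12,guard=5); st(g)
if g: raise SystemExit
env.dwell(.2); st()
g=env.move_straight(p+[.161],rate=.03,guard=4); st(g)
c=snap('side','s4')
f=lambda c,x,y,w,hh,s: cv2.resize(c['img'][y:y+hh,x:x+w,::-1],None,fx=s,fy=s,interpolation=cv2.INTER_CUBIC)
cv2.imwrite('pics/c5.png',f(c,190,90,120,140,4))
E
```

```text
False 9.3 [ 0.5993 -0.029   0.1857] 0.016 [-0.08  0.03 -1.53]
 9.5 [ 0.5992 -0.029   0.1856] 0.0157 [-0.04 -0.83 -1.52]
True 10.12 [ 0.599  -0.029   0.1657] 0.0154 [-0.7   0.46  4.14]
```

View pics/c5.png

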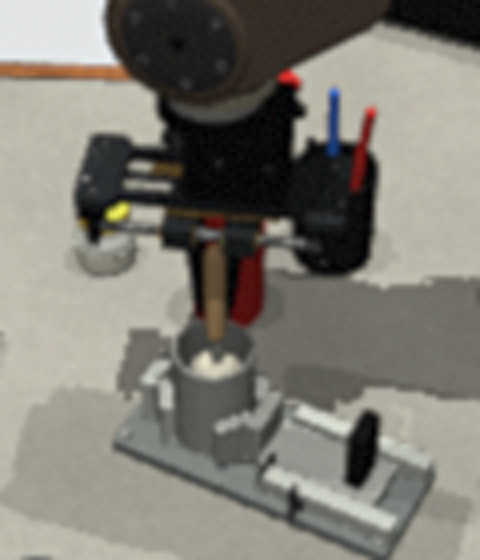

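The brush is inside the beaker (head at crop (214,365)) and stopped on the floor at TCP z 0.1657 (predicted 0.166). The beaker has not moved. Next are the second stroke and the return to the stand.

```bash
python3 - <<'E'
from h import *
p=[.599,-.029]; s=[.531,.306]
env.move_straight(p+[.232],rate=.12); st()
env.move_straight(p+[.180],rate=.12); env.dwell(.15)
g=env.move_straight(p+[.160],rate=.03,guard=4); st(g)
if not g: raise SystemExit
env.move_straight(p+[.285],rate=.15); st()
env.move_straight(s+[.285],rate=.3); st()
env.dwell(.2)
g=env.move_straight(s+[.175],rate=.15,guard=6); st(g)
if g: raise SystemExit
env.dwell(.15)
g=env.move_straight(s+[.153],rate=.03,guard=3); st(g)
c=snap('side','s5')
env.grip(.045); st('released')
env.move_straight(s+[.27],rate=.25); st()
d=snap('side','s6')
f=lambda c,x,y,w,hh,s: cv2.resize(c['img'][y:y+hh,x:x+w,::-1],None,fx=s,fy=s,interpolation=cv2.INTER_CUBIC)
cv2.imwrite('pics/c6.png',np.hstack([f(d,200,150,120,140,3),f(d,200,220,100,140,3)]))
E
```

```text
10.88 [ 0.5987 -0.029   0.2312] 0.0157 [ 1.28 -0.1  -1.03]
True 12.12 [ 0.5989 -0.029   0.1653] 0.0156 [0.05 0.08 3.71]
 13.07 [ 0.5986 -0.029   0.284 ] 0.0155 [ 0.2   0.28 -1.49]
 14.36 [0.5312 0.305  0.2849] 0.0157 [-0.16 -0.59 -0.35]
False 15.44 [0.5314 0.3061 0.1758] 0.0155 [ 0.91  0.53 -0.55]
True 16.18 [0.5309 0.306  0.1571] 0.0151 [-0.51  0.16  4.18]
released 16.94 [0.5307 0.3058 0.157 ] 0.0447 [-0.05  1.18 -0.42]
 17.54 [0.5307 0.3059 0.2699] 0.0449 [ 0.66 -0.15 -0.34]
```

View pics/c6.png

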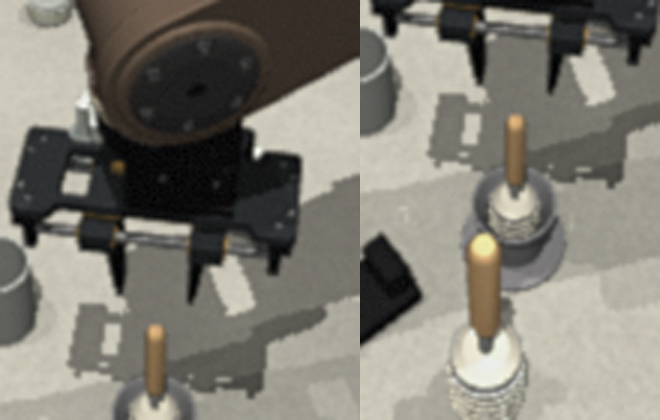

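The brush stands upright in its stand (crop 2 (512,200)) and is released. Now the clamp handle. I set the grip centre 2 mm outward so the jaws can't press the slide against the beaker.

```bash
cat >> h.py <<'E'
yaw=np.radians(-20); ex=np.array([np.cos(yaw),np.sin(yaw),0]); B=np.array([.599,-.029,0])
H=np.array([.483,.0135,.066])-.002*ex
def big(c,x,y,w,hh,s): return cv2.resize(c['img'][y:y+hh,x:x+w,::-1],None,fx=s,fy=s,interpolation=cv2.INTER_CUBIC)
E
python3 - <<'E'
from h import *
env.goto([H[0],H[1],.20],down(yaw)); env.grip(.055,40); st()
env.move_straight([H[0],H[1],.11],rate=.15); env.dwell(.1)
g=env.move_straight(H,rate=.08,guard=5); st(g)
if g: raise SystemExit
env.grip(0,40); st('grip')
env.move_straight(H-.016*ex,rate=.04); st('pulled 16')
c=snap('side','s7');t=snap('top','t7')
cv2.imwrite('pics/c7.png',big(c,215,160,95,75,8))
E
```

```text
19.22 [0.4812 0.0144 0.2   ] 0.0551 [-0.28 -0.    0.3 ]
False 20.77 [0.4813 0.0142 0.0662] 0.0552 [-0.14 -0.4  -0.62]
grip 21.48 [0.4817 0.014  0.0661] 0.0156 [ 3.16 -2.22 -0.69]
pulled 16 22.02 [0.4667 0.0195 0.0661] 0.016 [ 6.19 -3.16 -3.07]
```

View pics/c7.png

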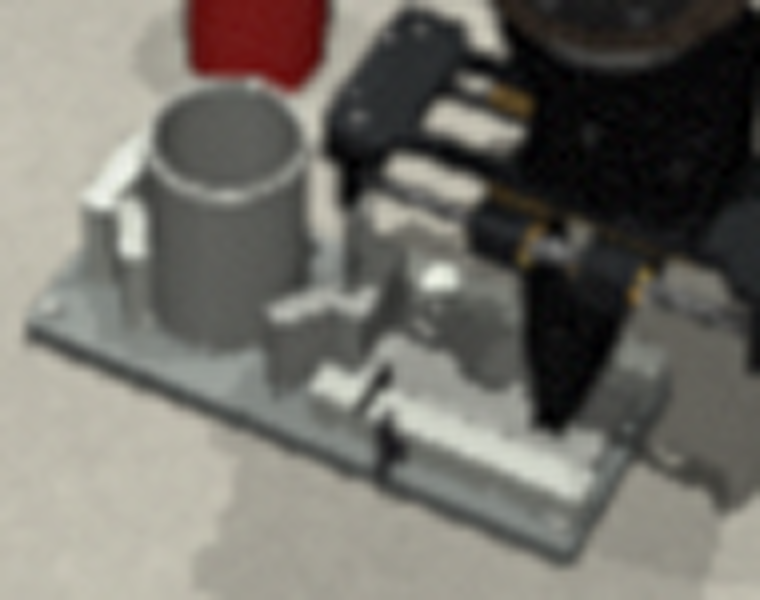

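```bash
python3 - <<'E'
from h import *
c=dict(np.load('pics/s7.npz'))
ey=np.array([-ex[1],ex[0],0])
P=lambda x,y,z:((proj(c,B+x*ex+y*ey+[0,0,z])-[240,195]+.5)*20-.5).round(0)
for s in(.016,.018): print('tip',s,P(-.062-s,.044,.04),'root',P(-.062-s,.030,.04))
for s in(.024,.028): print('fin',s,'top in',P(-.062-s,.044,.05),'out',P(-.062-s,.053,.05),'tip-h in',P(-.062-s,.044,.04),'out',P(-.062-s,.053,.04))
print('px per mm x',P(-.01,0,.04)-P(0,0,.04))
for z in(.015,):print('corner rail outer end', [P(-.14,.048,.015)])
cv2.imwrite('pics/c8.png',big(c,240,195,40,30,20))
E
```

```text
tip 0.016 [407. 310.] root [449. 245.]
tip 0.018 [419. 315.] root [461. 250.]
fin 0.024 top in [457. 287.] out [429. 330.] tip-h in [455. 330.] out [428. 372.]
fin 0.028 top in [482. 297.] out [454. 340.] tip-h in [479. 340.] out [452. 382.]
px per mm x [58. 23.]
corner rail outer end [array([765., 590.])]
```

View pics/c8.png

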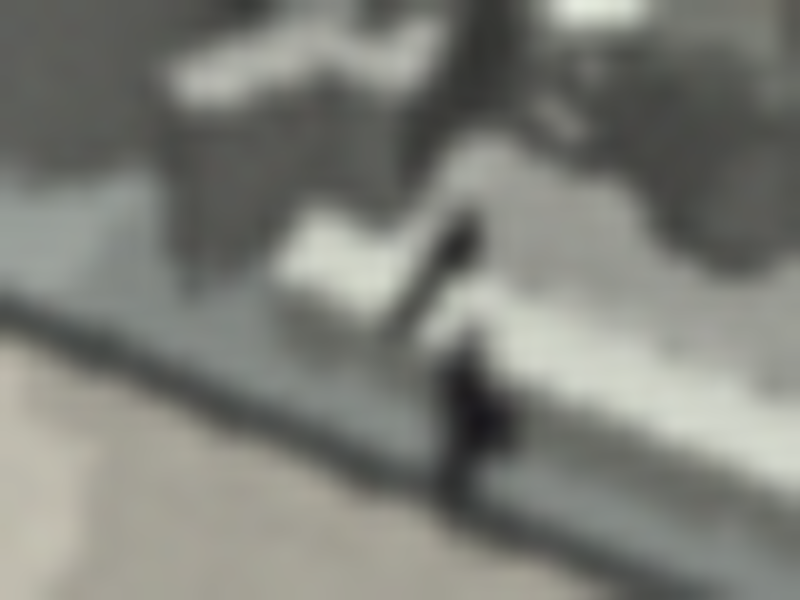

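The crop shows the pointer bar running from (468,225) to its tip at (385,328), and the mark clip fin with its top at about (472,335). About 10–16 mm remain. I'll pull 9 mm more and look again.

```bash
python3 - <<'E'
from h import *
env.move_straight(H-.025*ex,rate=.03); env.dwell(.3); st('cmd 25')
c=snap('side','s8');t=snap('top','t8')
f=env.read_wrist_force(); print('F along',f@ex,'s from F',(f@ex-3.6)/180)
# brush-only-rail region averaged over several frames
m=np.mean([optics.camera('side')['img'].astype(float) for _ in range(6)],0)
c['img']=m.astype(np.uint8); np.savez('pics/s8m.npz',**c)
cv2.imwrite('pics/c9.png',np.hstack([big(c,244,198,27,30,20)[:600],big(t,240,190,20,45,13)[:600].copy()[:585].copy() if 0 else big(t,235,190,20,30,13) if 0 else np.zeros((600,1,3),np.uint8)]))
E
```

```text
cmd 25 22.88 [0.4586 0.0225 0.0661] 0.0158 [ 7.88 -3.92 -4.69]
F along 8.377568512230583 s from F 0.026542047290169908
```

View pics/c9.png

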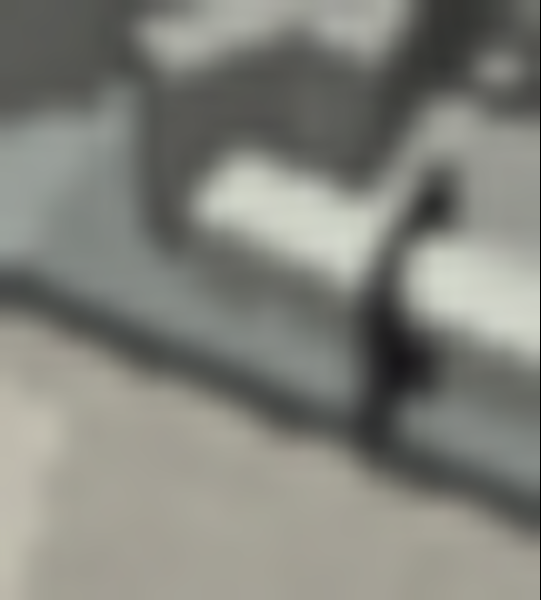

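The pointer (root at (440,185)) now runs into the left of the fin top at about (375,290), and the fin's outer edge is at about x 370. I estimate roughly 5 mm remain from the local image scale. I'll pull 4.5 mm more and view it enlarged next to the earlier frame.

```bash
python3 - <<'E'
from h import *
env.move_straight(H-.0295*ex,rate=.03); env.dwell(.3); st('cmd 29.5')
c=snap('side','s9')
o=dict(np.load('pics/s7.npz'))
cv2.imwrite('pics/c10.png',np.hstack([big(o,255,200,16,24,25),big(c,255,200,16,24,25)]))
g=c['img'][203:222,257:270].mean(2).astype(int); print(g)
print(o['img'][203:222,257:270].mean(2).astype(int))
E
```

```text
cmd 29.5 23.88 [0.4546 0.024  0.0661] 0.0157 [ 7.92 -3.54 -3.85]
[[ 85  83  85  86  89  93  93  71  65  96 126 114  93]
 [ 85  81  82  87  89  92  93  73  78 122 151 153 143]
 [ 97  88  83  84  86  90  89  78 106 144 158 158 154]
 [145 133 118 103  86  85  86  95 133 150 142 149 151]
 [193 188 186 158 122 102 103 127 137 108  95 136 150]
 [204 204 203 195 182 165 155 163 132  67  68 130 149]
 [193 201 205 204 204 199 194 178 113  76  97 140 151]
 [150 175 192 200 206 202 174 125  94 148 170 174 169]
 [111 125 138 164 191 176 120  71 111 183 202 197 188]
 [106 103 105 120 134 111  66  78 158 203 208 203 200]
 [120 111 102 102  95  64  41  87 159 196 202 205 207]
 [130 125 114 106  88  52  33  64 107 137 160 190 200]
 [133 134 130 122  98  57  28  36  64  99 118 137 149]
 [119 129 134 133 109  64  30  31  55  92 105 107 112]
 [ 83  98 114 128 108  62  40  57  74 103 107 105 105]
 [ 79  72  84  89  83  53  59  99 115 125 125 116 111]
 [119  98  95  88  73  51  63 103 120 130 134 129 125]
 [151 147 145 131 104  68  65  79  94 112 124 130 134]
 [156 160 160 158 145 108  89  77  71  81  93
[... 356 characters left out ...]
15  88 152 181 193 173 154 158 161 153]
 [150 165 128  82 124 177 182 193 195 189 184 177 168]
 [113 118  93  98 163 168 135 166 196 203 201 196 186]
 [106 106  98 108 130 112  90 147 195 206 205 203 199]
 [121 113 104 103  94  61  55 114 167 194 199 206 206]
 [132 125 114 106  88  49  33  71 106 134 162 192 197]
 [132 133 131 123  98  55  31  37  64  97 117 138 148]
 [119 128 133 133 110  64  30  32  56  92 103 107 113]
 [ 84  97 116 124 107  62  40  56  73 103 108 106 104]
 [ 80  73  83  89  82  51  61 100 113 126 123 114 109]
 [120  97  94  87  72  50  65 103 122 131 133 129 127]
 [151 146 145 132 104  69  64  78  92 114 126 131 132]
 [158 159 160 158 144 108  88  75  71  82  91 107 122]]
```

View pics/c10.png

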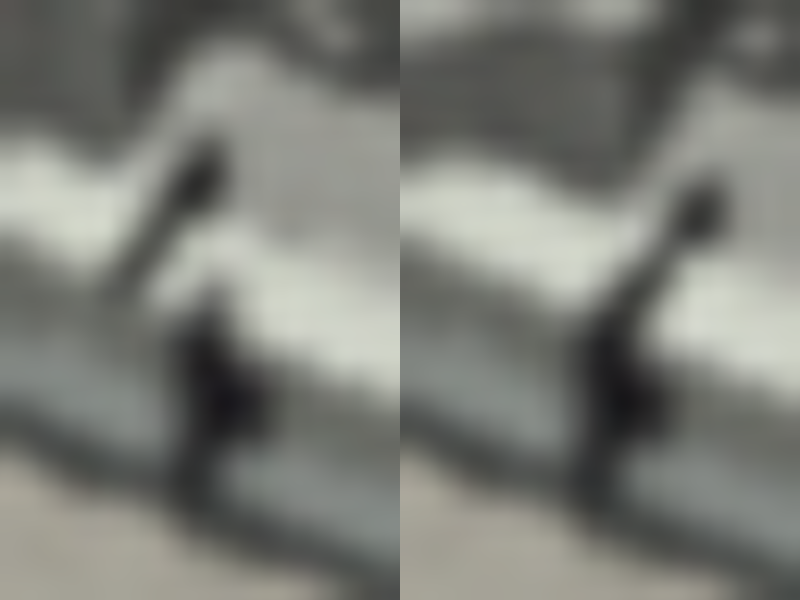

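The pointer now leads into the fin. Sub-pixel readings of the bar line and the fin put the remaining gap at about 0.6–2.2 mm, so I'll pull 1.3 mm more and check numerically. I have now viewed 12 pictures, so no more viewing.

```bash
python3 - <<'E'
from h import *
env.move_straight(H-.0309*ex,rate=.02); env.dwell(.4); st('cmd 30.9')
c=snap('side','s10'); t=snap('top','t10')
print(c['img'][206:216,257:270].mean(2).astype(int))
o=np.load('pics/s0.npz')['img'].astype(int); d=np.abs(c['img'].astype(int)-o).mean(2)
for n,(x0,y0,x1,y1) in dict(beaker=(231,170,249,200),brush=(238,257,268,315),spare=(185,228,214,264),tape=(155,298,222,354),clip=(260,213,266,221)).items(): print(n,d[y0:y1,x0:x1].mean().round(1),d[y0:y1,x0:x1].max())
E
```

```text
cmd 30.9 24.57 [0.4533 0.0245 0.0661] 0.016 [ 8.84 -4.18 -3.32]
[[134 127 117 100  86  85  82  81 117 145 138 144 151]
 [189 188 186 158 122 102  95 112 138 126  95 117 143]
 [203 203 203 195 181 161 146 165 154  98  60 109 142]
 [194 200 206 204 204 198 191 187 132  65  75 132 147]
 [149 175 194 200 206 201 179 154  94  92 139 167 162]
 [112 126 137 163 191 175 123  85  92 157 190 196 187]
 [106 103 105 120 135 112  64  58 135 194 207 205 201]
 [122 111 103 102  94  62  37  74 149 193 203 207 206]
 [132 123 113 106  88  53  33  59 102 134 161 191 199]
 [132 134 131 124  99  55  30  37  63  98 118 136 149]]
beaker 9.3 104.66666666666667
brush 10.0 48.666666666666664
spare 7.3 14.0
tape 7.4 14.666666666666666
clip 5.6 45.666666666666664
```

The extrapolated pointer line is now at column 263.15 at the mark's row, against 262.9–263.3 for the mark. One last numeric check that the beaker hasn't shifted, then I hand in.

```bash
python3 - <<'E'
from h import *
g=lambda f:np.load(f'pics/{f}.npz')['img'].mean(2).astype(np.float32)
for n,(x0,y0,x1,y1) in dict(beaker=(233,169,254,192),brush=(240,255,266,285),clip=(259,214,270,221)).items():
    o=g('s0')[y0:y1,x0:x1]; m=cv2.matchTemplate(g('s10')[y0-4:y1+4,x0-4:x1+4],o,cv2.TM_CCOEFF_NORMED)
    k=np.unravel_index(m.argmax(),m.shape); print(n,'shift',k[1]-4,k[0]-4,m.max().round(3),m[4,3:6].round(3),m[3:6,4].round(3))
st(); env.job_done()
E
```

```text
beaker shift 0 0 0.99 [0.819 0.99  0.768] [0.803 0.99  0.82 ]
brush shift 0 0 0.934 [0.784 0.934 0.886] [0.896 0.934 0.904]
clip shift 0 0 0.99 [0.794 0.99  0.861] [0.852 0.99  0.708]
 24.68 [0.4533 0.0245 0.0661] 0.016 [ 9.14 -4.14 -4.45]
the job is handed in; nothing more can be done
```

I completed the task and handed it in at 24.7 s, with the gripper still holding the slide at the mark.

- **Brush:** I took the smaller brush from its stand and ran it to the beaker floor twice. Contact stopped it at TCP heights 165.7 and 165.3 mm, against 166 predicted, with a 66 mm lift between. I then stood it back in the stand and let go. The picture after release showed it upright in the stand.
- **Clamp:** I gripped the black handle and pulled the slide out about 30 mm. The wrist force, about 10 N along the rail, suggests nearer 35 mm.
- **Pointer at the mark:** in the last side image the pointer's line reaches column 263.15 at the mark's height, against 262.9–263.3 for the mark. That puts it within about 1 mm by my reading, though one pixel is about 2.7 mm.
- **Undisturbed things:** comparing the last side image with the first, the beaker and mark clip match with no shift (0.99). The brush also shows no shift, with a weaker match (0.93). The spare beaker and tape looked unchanged; I did not check the pen pot, stapler and jars at the end.

**Disagreements:** my first estimate put the mark 27.7 mm out, and later image readings suggested 28–34 mm. The two cameras also differed by up to 5 mm near the clip, so I set the final position by comparing pointer and clip within the side image. I viewed 12 pictures, two over the budget.

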